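Latch a split ukulele form together

TASK

Close up the two-part ukulele form: slide the loose half along its guides until it meets the fixed half, swing the latch's wire loop down over the hook of the keeper, and press the latch lever down flat, over centre, so that the halves stay drawn tightly together. Leave the jar, the plane and the tin beside the board where they are.

Things in the scene. Friction and masses are not known exactly. Their poses are not given: they have to be found in the camera images.
- board: Brown work board fixed on the bench, 420 x 190 x 18 mm, spanning x -215 to 205 mm. Origin at bench height under the middle of the split line; z up, +x across the split from the fixed half to the loose half. Dark guide battens, tops 40 mm above the bench, inner faces at y +-65.5 mm, x 10 to 195 mm.
- split (a point): Point on the fixed half: top edge of its mating face, mid width; x 0, y 0, 68 mm above the bench, axes as the board's. The fixed half is the lower bout of the ukulele shape, pale wood on a 170 mm wide slab, from here to x -185 mm; its flat top carries the latch.
- upper_half: Loose half of the form: upper bout, pale wood, about 0.7 kg, slid by about 3 to 7 N between the battens. Origin: lower edge of its mating face, mid width, on the board's top; axes as the board's within a degree. Its x in the board's frame is the open gap (0 = closed). Slab 130 x 128 x 16 mm, on it the form 34 mm thick, top level with the fixed half.
- push_end (a point): Centre of the loose half's flat outer end face, which looks to +x: 134 mm from its mating face, 60 mm wide, from 16 to 50 mm above the board's top (34 to 68 mm above the bench).
- keeper (a point): Seat of the loop's bar at the steel keeper on the loose half: x 23 mm from its mating face, y 0, 6 mm above its top. Keeper 20 mm wide in y: post at x -8.5 to -2.5 mm from this point; hook lip over it reaching 3 mm beyond this point to +x, its underside 3 mm and top 6.5 mm above it. The bar goes down on the +x side of the lip and is drawn back under it.
- lever_pivot (a point): Axis of the lever, on the fixed half: x -22 mm, y 0 in the board's frame, 80 mm above the bench (12 mm above the form's top), axes as the board's; the hinge runs along y.
- lever_tip (a point): Free end of the lever's flat steel plate, 58 mm from the pivot. Plate 22 mm wide, 4 mm thick: inner face on the radius from the pivot, outer (pressing) face 4 mm off it. The outer face looks up when the lever is shut, to the keeper's side when it stands open.
- lever (a joint): Lever angle: 0 = shut, flat along the board's -x (stop); 1.57 upright; up to 2.3, leaning towards the keeper. Stays where left by friction. With the loop hooked and taut the loop's pull resists shutting until over centre at about 0.5 and pulls it shut below; up to about 5 N near the tip. The loop reaches over the keeper with the lever at about 1.9 or more and the gap under about 4 mm.
- loop (a joint): Angle of the wire loop relative to the lever. Its elevation above the board's +x is loop minus lever: 0 level towards the keeper, 1.57 upright. Near upright it stays by light friction; tipped forward below about 1.1 it falls down by its own weight. Its hinge pin (along y) rides on the lever: lever shut, it is at x -19.4, z -5 mm from the pivot; it turns with the lever, over the pivot.
- loop_bar (a point): Middle of the loop's cross bar. The loop is a U of 5 mm steel wire: legs 40 mm apart (centres), passing outside the lever, 60 mm from hinge pin to bar centre; springy along its legs, up to 10 mm longer at 5 N per mm.
- glue_jar: Bystander: jar 56 mm across, 75 mm tall, origin under its centre.
- block_plane: Bystander: small hand plane, 100 x 40 mm, about 45 mm tall, origin under its centre.
- wax_tin: Bystander: round tin 66 mm across, 28 mm tall, origin under its centre.
Not all that is in view belongs to the job. Of the things that look like the upper_half, the middle-sized one is meant.

How it is judged:
By the outcome, as a careful person would: the job done as asked, in the order asked, and still so for the second after the job is handed in, with the robot touching nothing.
It also fails if it takes over 51 s, if anything falls off the work surface, if the arm or the gripper's body presses on something with over 40 N, if the wrist force passes 120 N, or if a joint passes its speed limit or range.

ROBOT

A 7-joint arm with a two-finger parallel gripper is mounted at the origin on the work surface. World frame = base frame: x ahead of the robot, y to its left, z up, the work surface at z = 0. Lengths are in m, angles in rad, forces in N, time in s.
With the tool pointing down it reaches from about 0.4 to 0.85 m from the base axis. Payload 10.4 kg.
Tool frame: the origin (TCP) lies midway between the tips of the shut fingers; the grasp point (between the pads) lies 19 mm behind it (manip.hold_point_z is the distance from the TCP to the grasp point, in m); z points along the fingers, y is the line along which they close (so a half turn about z gives the same grasp; the last joint's range is limited). The gripper opens to 85 mm and grips with 20 to 120 N. Pads are 22 mm wide; open, the fingers measure 114 mm over their backs; the gripper's body (76 mm by 85 mm) begins 54 mm behind the grasp point. The pads swing forward as they close: fully open they stand 13 mm farther back than shut.
Start: joints at [1.267, 0.332, -0.065, 1.46, 0.022, 1.35, -0.088], TCP at [0.173, -0.601, 0.231] pointing down, gripper open.
Joint ranges: [-2.6, 2.6], [-0.5, 2.12], [-1.47, 1.34], [0.16, 2.42], [-1.27, 4.41], [0.06, 2.06], [-2.6, 2.6]. Speed limits (rad/s): [2.22, 2.22, 2.79, 2.79, 3.14, 3.14, 3.14].

INTERFACE

Orientations are given as a unit quaternion [x, y, z, w].
In Python, from workcell import manip, eyes, job gives the robot as it stands.
- The arm moves only by the shell command python3 -m crank 'ROWS' [FORCE]. ROWS is JSON, a list that holds one entry, the list of rows, each a list of 7 numbers: the finger opening in cm, from 0 to 8.54, then the shift along the world's x, y, z in cm, then the turn, a rotation vector about the world's x, y, z in degrees. In form: [[[hand, x, y, z, ax, ay, az], ...]]. A call has 1 to 20 rows; each row shifts and turns the commanded pose from where the row before left it; what a row does not reach is not made up. A row lasts 1/8 s, in which the tool goes at most 62.5 mm and 10.7 degrees, less where a joint would pass 70% of its speed; a pose out of reach is approached as far as the arm can. A call with a gripper value outside its range is refused whole. The fingers move at their own pace and stop on an object; FORCE is the grip in N (left out, the last holds). Time passes only in rows, so rows that do not move let the fingers close. It gives the time, the measured TCP pose, the force, the opening and the grip force at its end, in the units of the state.
- manip.get_obs(): the state, without advancing time (a new reading comes with each control period).
- eyes.camera(name): name is "side" or "top" or "wrist"; returns (picture, depth): 384x512x3 uint8, red, green, blue; 384x512 float32, m along the optical axis (not along the pixel's ray), 0 where there is no reading.
- eyes.camera_params(name): a dict with "fx", "fy", "cx", "cy" (pixels), "world_from_camera" (4x4, takes a point from camera to world coordinates); the wrist camera has in their place "hand_eye" (4x4, takes a point from camera to tool coordinates, whose origin is the TCP and whose axes are the flange's). Camera axes: x right, y down, z forward; pixel columns grow to the right and rows downward; lengths in m; the calibration is good to about 2 mm. A picture is of the moment at which its call begins: read the wrist's pose just before it. camera_params takes no time and is no camera call.
- job.hand_in(): hands the job in; it is judged then, once.
The state is a dict: "clock": time; "joint_pos": joint angles; "joint_velocities": joint speeds; "tau": joint torques, N m; "position": TCP position; "ee_rot": TCP orientation; "ft_force": force on the tool from outside, world axes, zero at the start; "torque": the same for the moment, N m; "grip_width": opening from 0.0 (shut) to 1.0 (fully open); "grasp_force": force on a finger pad.
Only numpy, scipy, OpenCV 4.12 (cv2) and the standard library are available. Lean on these libraries where they do the work, as an engineer would, in place of code of your own. Each camera call takes 0.05 s, during which the arm holds its last target. There are 200 camera calls.

## Working session

There is one attempt and no reset: what is moved stays moved. The work goes in short steps, Python scripts to look and compute and a shell command to move; the robot and the scene stay as the last step left them, time stands still between calls to the robot, and variables do not carry over. Pictures are saved under pics/ and viewed, at most 10 in all, crops included, and the job is handed in when it is done.

```bash
ls; mkdir -p pics; cat > h.py <<'E'
import numpy as np,cv2
from workcell import manip,eyes,job
from scipy.spatial.transform import Rotation as R
def snap(n,f):
    o=manip.get_obs(); p,d=eyes.camera(n); P=eyes.camera_params(n)
    if 'world_from_camera' in P: T=np.array(P['world_from_camera'])
    else:
        W=np.eye(4);W[:3,:3]=R.from_quat(o['ee_rot']).as_matrix();W[:3,3]=o['position'];T=W@np.array(P['hand_eye'])
    np.savez('pics/'+f+'.npz',p=p,d=d,T=T,K=[P['fx'],P['fy'],P['cx'],P['cy']])
    cv2.imwrite('pics/'+f+'.png',p[...,::-1]); return p,d
def load(f):
    z=np.load('pics/'+f+'.npz');return z['p'],z['d'],z['T'],z['K']
def px(f,u,v,z=None):
    p,d,T,K=load(f); r=np.array([(u-K[2])/K[0],(v-K[3])/K[1],1.])
    if z is None:
        w=d[int(v)-1:int(v)+2,int(u)-1:int(u)+2];w=w[w>0];s=np.median(w) if len(w) else 0
    else:
        s=(z-T[2,3])/(T[:3,:3]@r)[2]
    return (T@np.append(r*s,1))[:3]
def proj(f,X):
    p,d,T,K=load(f);c=np.linalg.inv(T)@np.append(X,1);return K[0]*c[0]/c[2]+K[2],K[1]*c[1]/c[2]+K[3]
E
python3 - <<'E'
from h import *
snap('top','top0');snap('side','side0')
o=manip.get_obs();print(o)
for n in('top','side'):print(eyes.camera_params(n))
E
```

```text
pics
{'clock': 0.1, 'joint_pos': array([ 1.26742507,  0.33278478, -0.0647348 ,  1.46084502,  0.02158782,
        1.34989527, -0.08853318]), 'joint_velocities': array([-0.00045648, -0.00342545, -0.00011135, -0.00168418, -0.00010501,
        0.000333  , -0.00090023]), 'tau': array([ 1.85390105e-03, -6.26743698e+01,  4.93724865e-02, -3.92431569e+01,
        1.63858559e-02,  6.93666530e-03,  3.67556993e-06]), 'position': array([ 0.17311554, -0.60020331,  0.23061637]), 'ee_rot': array([ 9.90160802e-01,  1.39932853e-01, -1.02732567e-04, -6.10165124e-04]), 'ft_force': array([0.73384754, 0.11521867, 0.47079347]), 'torque': array([ 0.05969652, -0.00857174,  0.05806549]), 'grasp_force': 0.0, 'grip_width': 1.0004814039619476}
{'fx': 396.6975477961436, 'fy': 396.6975477961436, 'cx': 251.47515020849005, 'cy': 197.42800538363144, 'world_from_camera': array([[-0.01783518, -0.99583145,  0.08945187,  0.48599088],
       [-0.99979269,  0.01864173,  0.00818917,  0.04127405],
       [-0.00982257, -0.08928727, -0.99595748,  0.93725984],
       [ 0.        ,  0.        ,  0.        ,  1.        ]])}
{'fx': 450.0925340919382, 'fy': 450.0925340919382, 'cx': 260.1646901545824, 'cy': 189.82102284114217, 'world_from_camera': array([[ 0.84946019, -0.34070936,  0.40290759,  0.26261525],
       [-0.52760209, -0.55902782,  0.63962797, -0.49478567],
       [ 0.00730931, -0.75591337, -0.65463085,  0.61575827],
       [ 0.        ,  0.        ,  0.        ,  1.        ]])}
```

View pics/top0.png

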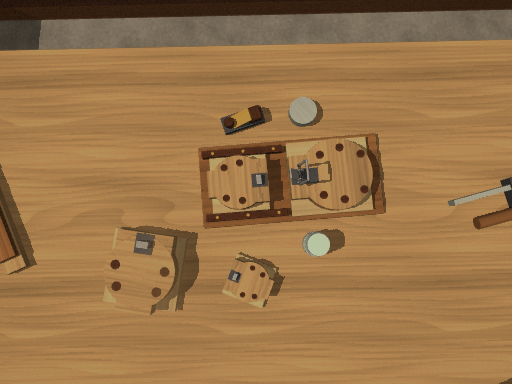

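View pics/side0.png

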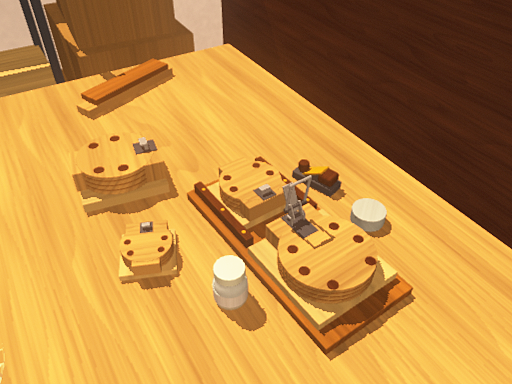

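The top view shows the board at about u 200–385, v 134–227, with the fixed half on the right (world −y) and the loose half on the left (+y). The lever stands near (305,173), and there are decoys at (145,270) and (250,280). Next I'll enlarge this area.

```bash
python3 - <<'E'
from h import *
p,d,T,K=load('top0')
cv2.imwrite('pics/c1.png',cv2.resize(p[125:235,190:390][...,::-1],None,fx=4,fy=4,interpolation=cv2.INTER_CUBIC))
p,d,T,K=load('side0')
cv2.imwrite('pics/c2.png',cv2.resize(p[140:280,210:350][...,::-1],None,fx=4,fy=4,interpolation=cv2.INTER_CUBIC))
E
```

```text
(no output)
```

View pics/c1.png

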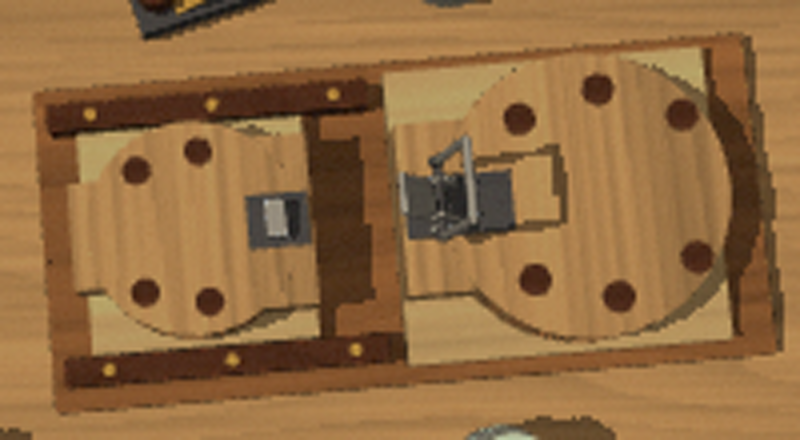

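View pics/c2.png

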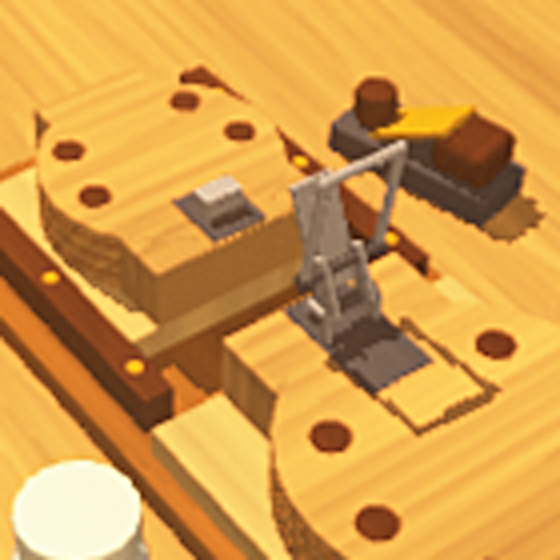

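The crops show the board corners at about TL (198.8,148.3), TR (377.5,133.8), BR (385,213) and BL (204.3,228). The lever is near upright with the loop tipped back above it. The loose half's mating edge runs from about (265.5,155) to (270,203), with its outer end near u 207–209.

```bash
cat >> h.py <<'E'
def kab():
    px_=[(198.75,148.25),(377.5,133.75),(385,213),(204.25,228)]
    B=np.array([(.205,-.095),(-.215,-.095),(-.215,.095),(.205,.095)])
    W=np.array([px('top0',u,v,.018)[:2] for u,v in px_])
    Bc,Wc=B-B.mean(0),W-W.mean(0)
    a=np.arctan2((Bc[:,0]*Wc[:,1]-Bc[:,1]*Wc[:,0]).sum(),(Bc*Wc).sum())
    Rm=np.array([[np.cos(a),-np.sin(a)],[np.sin(a),np.cos(a)]])
    t=W.mean(0)-Rm@B.mean(0); return a,Rm,t,(B@Rm.T+t-W)
A,RB,TB,RES=kab()
def b2w(x,y,z): return np.append(RB@[x,y]+TB,z)
def w2b(w): return np.append(RB.T@(np.array(w)[:2]-TB),w[2])
E
python3 - <<'E'
from h import *
np.set_printoptions(precision=4,suppress=True)
print(np.degrees(A),TB,RES)
c=lambda x,y:(x/4+190,y/4+125)
for n,q,z in [('splitT',(393,125),.068),('splitB',(404,297),.068),('upT',(303,135),.068),('upB',(318,302),.068),('endT',(67,183),.068),('endB',(77,293),.068),('keeper lip mid',(276,217),.0805)]:
    u=c(*q); print(n,w2b(px('top0',*u,z)),px('top0',*u)[2])
cs=lambda x,y:(x/4+210,y/4+140)
for n,q in [('levertipL',(298,188)),('levertipR',(335,178)),('barR',(400,147)),('barL',(330,182)),('plate mid',(322,215)),('hinge',(345,300)),('legmid',(392,200)),('legend',(378,245))]:
    u=cs(*q); print(n,w2b(px('side0',*u)))
p,d,T,K=load('top0')
# points cloud of lever area in top and side
for f in('top0','side0'):
    p,d,T,K=load(f);v,u=np.mgrid[0:384,0:512]
    X=np.stack([(u-K[2])/K[0]*d,(v-K[3])/K[1]*d,d],-1)@T[:3,:3].T+T[:3,3]
    xy=(X[...,:2]-TB)@RB
    m=(d>0)&(abs(xy[...,1])<.05)&(abs(xy[...,0]+.02)<.09)&(X[...,2]>.085)
    b=np.c_[xy[m],X[m][:,2]]*1000
    print(f,len(b)); b=b[np.argsort(-b[:,2])]; print(np.round(b[::max(1,len(b)//40)]).astype(int).tolist())
E
```

```text
93.54286768007962 [ 0.6064 -0.0398] [[ 0.0014 -0.0003]
 [ 0.0011  0.0019]
 [-0.0018 -0.0012]
 [-0.0007 -0.0004]]
splitT [ 0.002  -0.0481  0.068 ] 0.03384323293737823
splitB [0.0044 0.0478 0.068 ] 0.03559453319306982
upT [ 0.0522 -0.0465  0.068 ] 0.03306157738875848
upB [0.0517 0.0468 0.068 ] 0.055968329632608116
endT [ 0.1847 -0.0303  0.068 ] 0.017850630388513644
endB [0.1835 0.0311 0.068 ] 0.0194918337740122
keeper lip mid [ 0.0711 -0.0003  0.0805] 0.07941552535384133
levertipL [0.0042 0.0069 0.1309]
levertipR [-0.026   0.0135  0.1605]
barR [-0.0251 -0.0205  0.1597]
barL [-0.0269  0.0168  0.1607]
plate mid [-0.0254  0.0184  0.1432]
hinge [-0.022  -0.0007  0.083 ]
legmid [-0.0214 -0.0227  0.1279]
legend [-0.0187 -0.0198  0.1021]
top0 246
[[-24, -12, 163], [-25, 4, 162], [-21, -2, 161], [-22, 12, 161], [-25, -20, 161], [-23, 20, 160], [-24, -10, 160], [-23, -21, 159], [-26, 20, 159], [-21, 1, 158], [-21, 20, 148], [-18, 18, 137], [7, -11, 134], [6, 3, 132], [8, -1, 131], [6, 9, 130], [8, 7, 128], [-18, 19, 127], [2, 9, 125], [1, 2, 122], [-16, 18, 120], [-1, 8, 118], [-1, 6, 116], [-1
[... 244 characters left out ...]
97], [-13, -9, 94], [-14, -8, 91]]
side0 584
[[-29, 14, 164], [-24, 14, 163], [-25, 12, 162], [-25, -20, 161], [-26, -11, 160], [-26, -22, 159], [-26, 19, 156], [-22, -20, 151], [-22, 21, 146], [-23, 22, 140], [-23, 19, 135], [4, 2, 133], [5, 3, 131], [-20, 20, 129], [1, 4, 127], [1, -9, 125], [-22, 19, 123], [-19, -19, 121], [-18, 21, 119], [-2, -7, 117], [-3, -4, 115], [-21, -20, 113], [-21, 20, 112], [-9, -9, 110], [-5, 1, 108], [-15, 19, 106], [-17, 9, 105], [-14, 21, 105], [-18, -21, 104], [-18, -17, 103], [-12, -19, 103], [-18, -15, 102], [-16, -1, 101], [-21, -19, 100], [-19, 5, 100], [-19, 7, 99], [-21, 7, 96], [-19, 9, 93], [-23, 8, 91], [-27, -8, 90], [-23, 10, 88], [-14, -11, 85]]
```

```bash
cat > go.py <<'E'
from h import *
import sys
# python3 go.py bx by bz(mm): shift in cm and yaw (deg) to reach board-frame point with tool y along board x
o=manip.get_obs();b=w2b(o['position'])*1000
t=b2w(*[float(a)/1000 for a in sys.argv[1:4]])
M=R.from_quat(o['ee_rot']).as_matrix();ty=M[:,1];yaw=np.degrees(A-np.pi-np.arctan2(ty[1],ty[0]));yaw=(yaw+90)%180-90
tilt=R.align_vectors([[0,0,-1]],[M[:,2]])[0].as_rotvec(degrees=True)
print('board mm',b.round(1),'t',round(o['clock'],2),'F board',(RB.T@o['ft_force'][:2]).round(1),o['ft_force'][2].round(1),'w',round(o['grip_width'],3))
print('d cm',((t-o['position'])*100).round(2),'yaw',round(yaw,2),'tilt',tilt.round(2))
print('per board cm: +x',(RB@[1,0]).round(3),'+y',(RB@[0,1]).round(3))
E
python3 go.py 225 0 231
```

```text
board mm [-532.6  467.1  230.6] t 0.1 F board [ 0.1 -0.7] 0.5 w 1.0
d cm [4.194e+01 7.850e+01 4.000e-02] yaw -12.55 tilt [-0.07 -0.02  0.  ]
per board cm: +x [-0.062  0.998] +y [-0.998 -0.062]
```

```bash
python3 -m crank '[[[0,2.2,4.13,0,0,0,-0.7],[0,2.2,4.13,0,0,0,-0.7],[0,2.2,4.13,0,0,0,-0.7],[0,2.2,4.13,0,0,0,-0.7],[0,2.2,4.13,0,0,0,-0.7],[0,2.2,4.13,0,0,0,-0.7],[0,2.2,4.13,0,0,0,-0.7],[0,2.2,4.13,0,0,0,-0.7],[0,2.2,4.13,0,0,0,-0.7],[0,2.2,4.13,0,0,0,-0.7],[0,2.2,4.13,0,0,0,-0.7],[0,2.2,4.13,0,0,0,-0.7],[0,2.2,4.13,0,0,0,-0.7],[0,2.2,4.13,0,0,0,-0.7],[0,2.2,4.13,0,0,0,-0.7],[0,2.2,4.13,0,0,0,-0.7],[0,2.2,4.13,0,0,0,-0.7],[0,2.2,4.13,0,0,0,-0.7],[0,2.2,4.13,0,0,0,0],[0,0,0,0,0,0,0]]]' 60; python3 go.py 225 0 45
```

```text
clock: 2.6
position: [0.5908, 0.1881, 0.2302]
ee_rot: [0.999, 0.033, -0.001, -0.001]
ft_force: [-0.4, 0.3, -0.5]
grip_width: -0.001
grasp_force: 0.0
board mm [228.5   1.5 230.2] t 2.6 F board [0.3 0.3] -0.5 w -0.001
d cm [  0.17  -0.34 -18.52] yaw -0.23 tilt [-0.13 -0.12  0.  ]
per board cm: +x [-0.062  0.998] +y [-0.998 -0.062]
```

```bash
python3 -m crank '[[[0,0,0,-5,0,0,0],[0,0,0,-5,0,0,0],[0,0.1,0,-5,0,0,0],[0,0.1,0,-3.5,0,0,0],[0,0,0,0,0,0,0],[0,0.1,-1.6,0,0,0,0],[0,0.08,-1.2,0,0,0,0],[0,0.03,-0.5,0,0,0,0],[0,0.03,-0.5,0,0,0,0],[0,0.03,-0.5,0,0,0,0],[0,0.03,-0.5,0,0,0,0],[0,0,0,0,0,0,0]]]'; python3 go.py 150 0 45
python3 -m crank '[[[0,0.06,-0.5,0,0,0,0],[0,0.03,-0.5,0,0,0,0],[0,0.03,-0.5,0,0,0,0],[0,0.03,-0.5,0,0,0,0],[0,0,0,0,0,0,0]]]'; python3 go.py 150 0 45
```

```text
clock: 4.1
position: [0.5971, 0.1371, 0.0478]
ee_rot: [1.0, 0.031, 0.001, -0.001]
ft_force: [0.3, 3.5, 3.5]
grip_width: 0.0
grasp_force: 2.3
board mm [177.1  -1.6  47.8] t 4.1 F board [ 3.4 -0.5] 3.5 w 0.0
d cm [ 0.01 -2.72 -0.28] yaw 0.03 tilt [-0.09  0.15  0.  ]
per board cm: +x [-0.062  0.998] +y [-0.998 -0.062]
clock: 4.72
position: [0.5984, 0.1168, 0.0475]
ee_rot: [1.0, 0.031, 0.001, -0.001]
ft_force: [0.4, 4.8, 2.8]
grip_width: -0.001
grasp_force: 2.2
board mm [156.8  -1.7  47.5] t 4.72 F board [ 4.8 -0.7] 2.8 w -0.001
d cm [-0.12 -0.69 -0.25] yaw 0.04 tilt [-0.06  0.11  0.  ]
per board cm: +x [-0.062  0.998] +y [-0.998 -0.062]
```

```bash
for i in 1; do python3 -m crank '[[[0,0.02,-0.3,0,0,0,0],[0,0.02,-0.2,0,0,0,0],[0,0,0,0,0,0,0]]]' | grep force:; python3 go.py 150 0 45 | head -1; done
python3 -m crank '[[[0,0.01,-0.15,0,0,0,0],[0,0,0,0,0,0,0]]]' | grep ft; python3 go.py 150 0 45 | head -1
python3 - <<'E'
from h import *
snap('side','side1');p,_,_,_=load('side1')
cv2.imwrite('pics/c3.png',cv2.resize(p[130:290,180:380][...,::-1],None,fx=4,fy=3.75,interpolation=cv2.INTER_CUBIC))
E
```

```text
ft_force: [0.1, 5.3, 4.3]
grasp_force: 2.8
board mm [152.2  -1.6  47.3] t 5.1 F board [ 5.2 -0.5] 4.3 w 0.0
ft_force: [-0.5, 6.3, 5.6]
board mm [150.8  -1.5  47.3] t 5.35 F board [6.3 0.1] 5.6 w -0.001
```

View pics/c3.png

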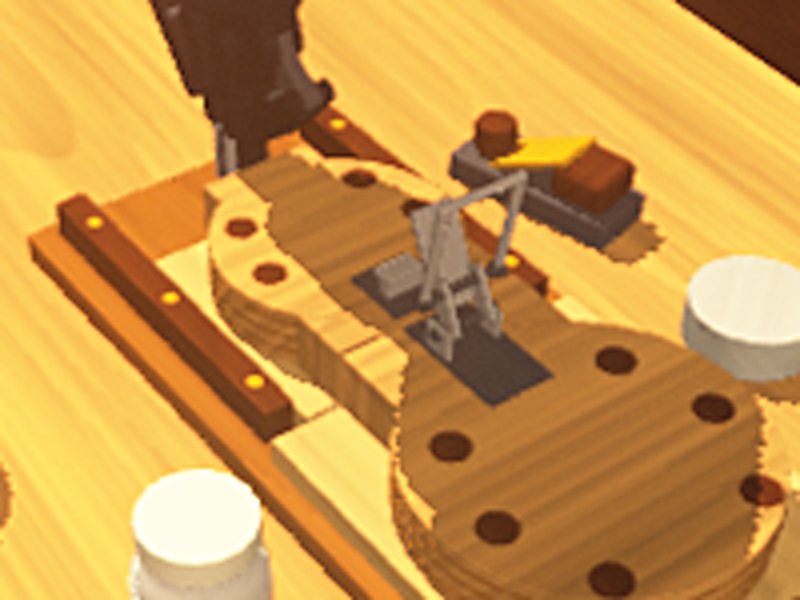

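The halves are nearly met: in the crop the seam at about (350,345) shows only a thin line. I'll keep pushing until the force rises.

```bash
for i in 1; do python3 -m crank '[[[0,0.01,-0.15,0,0,0,0],[0,0,0,0,0,0,0]]]' | grep ft; python3 go.py 150 0 45 | head -1; done
python3 -m crank '[[[0,0.01,-0.15,0,0,0,0],[0,0,0,0,0,0,0]]]' | grep ft; python3 go.py 150 0 45 | head -1
```

```text
ft_force: [-0.5, 5.6, 4.5]
board mm [149.4  -1.5  47.3] t 5.65 F board [5.7 0.1] 4.5 w -0.003
ft_force: [-0.3, 6.3, 5.1]
board mm [148.   -1.4  47.3] t 5.9 F board [ 6.3 -0.1] 5.1 w -0.001
```

```bash
python3 -m crank '[[[0,0.01,-0.15,0,0,0,0],[0,0,0,0,0,0,0]]]' | grep ft; python3 go.py 150 0 45 | head -1
python3 -m crank '[[[0,0.01,-0.15,0,0,0,0],[0,0,0,0,0,0,0]]]' | grep ft; python3 go.py 150 0 45 | head -1
```

```text
ft_force: [-1.9, 10.2, 4.2]
board mm [147.9  -1.3  47.3] t 6.15 F board [10.3  1.2] 4.2 w -0.001
ft_force: [-0.5, 13.0, 3.0]
board mm [147.8  -1.3  47.4] t 6.4 F board [13.  -0.3] 3.0 w 0.002
```

The halves have met: the tool stopped at 147.9 mm while the force rose to 13 N. I'll back off and go over behind the loop.

```bash
python3 -m crank '[[[0,-0.06,1,0,0,0,0],[0,-0.1,2,0,0,0,0],[0,0,0,5,0,0,0],[0,0,0,5,0,0,0],[0,0,0,5,0,0,0],[0,0,0,4,0,0,0],[0,0.3,-4.8,0,0,0,0],[0,0.3,-4.8,0,0,0,0],[0,0.3,-4.8,0,0,0,0],[0,0.3,-4.8,0,0,0,0],[0,0.3,-4.8,0,0,0,0],[0,0,0,0,0,0,0],[0,0,0,0,0,0,0]]]'|head -1; python3 go.py -65 0 146
python3 - <<'E'
from h import *
np.set_printoptions(precision=1,suppress=True)
for f in('top','side'):
    snap(f,f+'2'); p,d,T,K=load(f+'2');v,u=np.mgrid[0:384,0:512]
    X=np.stack([(u-K[2])/K[0]*d,(v-K[3])/K[1]*d,d],-1)@T[:3,:3].T+T[:3,3]
    xy=(X[...,:2]-TB)@RB
    m=(d>0)&(abs(xy[...,1])<.026)&(abs(xy[...,0]+.0)<.05)&(X[...,2]>.085)&(X[...,2]<.175)
    b=np.c_[xy[m],X[m][:,2]]*1000;print(f,len(b),b[b[:,2]>155].mean(0) if len(b) else '',b[(b[:,0]>0)&(b[:,2]>128)])
    k=(d>0)&(xy[...,0]>.008)&(xy[...,0]<.03)&(abs(xy[...,1])<.012)&(X[...,2]>.077)&(X[...,2]<.086)
    print('lip',np.r_[xy[k].min(0),xy[k].max(0)]*1000 if k.any() else None)
E
```

```text
clock: 8.02
board mm [-65.6  -1.5 236.2] t 8.03 F board [0.6 0.2] -0.1 w -0.0
d cm [-0.16  0.05 -9.02] yaw 0.02 tilt [-0.02 -0.02  0.  ]
per board cm: +x [-0.062  0.998] +y [-0.998 -0.062]
top 245 [-23.4  -1.1 160.4] [[  8.8 -11.9 129.8]
 [  6.9 -11.5 131.4]
 [  4.6 -11.8 128.6]
 [  9.   -9.8 130.4]
 [  7.1  -9.4 132.1]
 [  7.2  -7.5 130.8]
 [  5.   -7.5 129.6]
 [  7.4  -5.4 130.8]
 [  5.1  -5.7 128.1]
 [  7.5  -3.5 129.8]
 [  5.7  -2.9 132.8]
 [  7.8  -1.2 131.7]
 [  5.6  -1.3 129.5]
 [  7.9   0.8 130.8]
 [  6.    1.1 132.2]
 [  8.2   2.9 131.4]
 [  6.3   3.3 132.8]
 [  8.5   5.1 132.7]
 [  6.4   5.3 132.6]
 [  4.    4.9 128.3]
 [  8.5   7.  130.9]
 [  6.5   7.2 131.4]
 [  8.7   9.1 131.5]
 [  6.5   9.  129.2]
 [  4.4   9.1 129. ]]
lip [ 17.2 -10.7  28.3   9.3]
side 582 [-25.3   0.4 160.7] [[  7.6  -9.5 131.6]
 [  6.4 -10.6 131.8]
 [  5.2 -11.8 132.1]
 [  7.8  -5.3 131.3]
 [  6.1  -6.1 132.1]
 [  5.5  -7.8 131.6]
 [  3.2  -8.  133.2]
 [  6.3   0.2 132.7]
 [  6.4  -2.1 131.6]
 [  4.7  -2.8 132.4]
 [  6.5   4.2 132.4]
 [  5.2   3.1 132.8]
 [  4.4   1.6 132.6]
 [  4.6  -0.7 131.3]
 [  4.   -2.4 130.9]
 [  6.2   8.6 132.6]
 [  4.8   7.6 133. ]
 [  5.6   4.8 131.1]
 [  5.2   3.  130.5]
 [  4.5   1.4 130.2]
 [  3.6  -0.  130.1]
 [  4.9   9.5 131.7]
 [  4.8   7.5 130.8]
 [  3.2   6.7 131.5]
 [  4.7   3.3 128.9]
 [  3.3   2.3 129.3]
 [  3.1   0.3 128.5]
 [  5.6   8.9 128.8]
 [  3.3   8.7 130.3]
 [  2.9   6.9 129.7]
 [  2.3   5.2 129.3]
 [  2.4   2.9 128. ]
 [  1.7   7.7 128.7]
 [  1.1   6.  128.3]]
lip [15.8 -9.7 28.7 10.2]
```

```bash
python3 -m crank '[[[0,-0.1,0,-4.5,0,0,0],[0,-0.06,0,-4.5,0,0,0],[0,-0.1,1.5,0,0,0,0],[0,-0.05,0.8,0,0,0,0],[0,-0.03,0.5,0,0,0,0],[0,-0.03,0.5,0,0,0,0],[0,-0.03,0.5,0,0,0,0],[0,-0.03,0.5,0,0,0,0],[0,-0.03,0.5,0,0,0,0],[0,-0.03,0.5,0,0,0,0],[0,-0.03,0.5,0,0,0,0],[0,-0.03,0.5,0,0,0,0],[0,0,0,0,0,0,0]]]'|head -2; python3 go.py -4 0 146
python3 - <<'E'
from h import *
snap('side','side3');p,_,_,_=load('side3')
cv2.imwrite('pics/c4.png',cv2.resize(p[110:270,200:360][...,::-1],None,fx=3.5,fy=3.5,interpolation=cv2.INTER_CUBIC))
E
```

```text
clock: 9.75
position: [0.6065, -0.0427, 0.1464]
board mm [-2.900e+00  1.000e-01  1.464e+02] t 9.75 F board [0.4 0.3] 0.3 w 0.005
d cm [ 0.02 -0.11 -0.04] yaw 0.01 tilt [-0.01  0.    0.  ]
per board cm: +x [-0.062  0.998] +y [-0.998 -0.062]
```

View pics/c4.png

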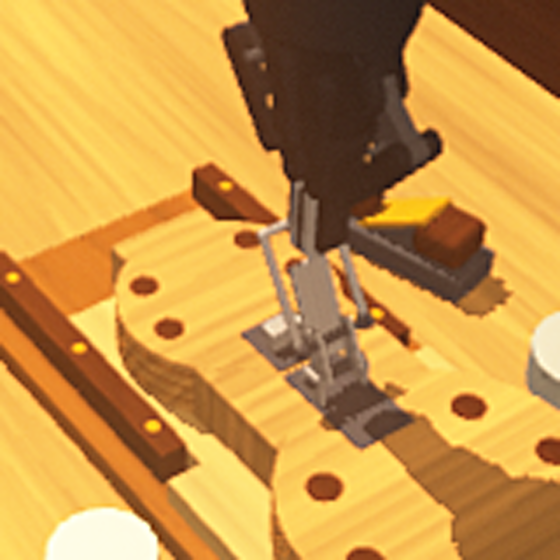

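The bar, at about (265,235) in the crop, is still resting on the finger and tipped forward. I'll push a little further.

```bash
python3 -m crank '[[[0,-0.03,0.5,0,0,0,0],[0,-0.03,0.5,0,0,0,0],[0,-0.03,0.5,0,0,0,0],[0,-0.03,0.5,0,0,0,0],[0,0,0,0,0,0,0],[0,0,0,0,0,0,0]]]'|head -2; python3 go.py -4 0 146
cat > chk.py <<'E'
from h import *
import sys
np.set_printoptions(precision=0,suppress=True)
for f in('top','side'):
    n=f+sys.argv[1];snap(f,n); p,d,T,K=load(n);v,u=np.mgrid[0:384,0:512]
    X=np.stack([(u-K[2])/K[0]*d,(v-K[3])/K[1]*d,d],-1)@T[:3,:3].T+T[:3,3]
    xy=(X[...,:2]-TB)@RB
    for nm,y0,y1 in(('legs',.016,.024),('mid',0,.009)):
        m=(d>0)&(abs(xy[...,1])<y1)&(abs(xy[...,1])>y0)&(xy[...,0]>-.09)&(xy[...,0]<.06)&(X[...,2]>.0715)&(X[...,2]<.14)
        b=np.c_[xy[m],X[m][:,2]]*1000;b=b[np.argsort(b[:,0])];print(f,nm,len(b));print(b[::max(1,len(b)//14)][:,[0,2]].round().astype(int).tolist())
E
python3 chk.py 4
```

```text
clock: 10.55
position: [0.6054, -0.0235, 0.1463]
board mm [ 16.3   0.  146.3] t 10.55 F board [-0.1 -1.1] 0.3 w 0.0
d cm [ 0.13 -2.03 -0.03] yaw 0.06 tilt [0.01 0.   0.  ]
per board cm: +x [-0.062  0.998] +y [-0.998 -0.062]
top legs 12
[[29, 80], [29, 79], [31, 78], [31, 78], [33, 75], [33, 75], [35, 72], [35, 73], [35, 73], [37, 73], [39, 74], [40, 72]]
top mid 7
[[38, 73], [38, 72], [39, 74], [40, 72], [40, 75], [41, 72], [41, 73]]
side legs 113
[[-57, 72], [-19, 101], [-18, 103], [-17, 101], [-16, 102], [-14, 103], [-11, 97], [-6, 98], [-1, 95], [4, 92], [11, 88], [18, 82], [25, 81], [34, 73], [39, 73]]
side mid 390
[[-61, 72], [-22, 84], [-17, 102], [-15, 108], [-10, 100], [-6, 106], [-3, 107], [-1, 108], [3, 119], [5, 125], [8, 120], [11, 129], [17, 82], [23, 82], [37, 75]]
```

The loop has dropped: the bar is lying at x≈37 and z≈71, past the lip, which ends at about 28. Next I'll move in front of the lever and push it back.

```bash
python3 -m crank '[[[0,-0.1,1.4,0,0,0,0],[0,0,0,-1.3,0,0,0],[0,0,0,-1.3,0,0,0],[0,0,0,0,0,0,0],[0,0.06,-1,0,0,0,0],[0,0.06,-1,0,0,0,0],[0,0.04,-0.7,0,0,0,0],[0,0.04,-0.6,0,0,0,0],[0,0,0,0,0,0,0]]]'|head -2; python3 go.py -3.5 0 120; python3 chk.py 5
```

```text
clock: 11.78
position: [0.6062, -0.0434, 0.1201]
board mm [ -3.6   0.4 120.1] t 11.78 F board [-0.5 -0.7] -0.1 w 0.001
d cm [ 0.04  0.01 -0.01] yaw 0.13 tilt [ 0.03 -0.02  0.  ]
per board cm: +x [-0.062  0.998] +y [-0.998 -0.062]
top legs 29
[[1, 87], [3, 85], [4, 87], [6, 86], [8, 87], [10, 84], [12, 82], [14, 80], [16, 78], [18, 79], [20, 78], [22, 77], [24, 73], [26, 73], [29, 73]]
top mid 23
[[17, 81], [19, 80], [19, 80], [19, 81], [21, 79], [21, 80], [22, 80], [23, 80], [24, 81], [24, 81], [25, 80], [26, 78], [26, 83], [26, 81], [28, 81], [28, 80], [28, 80], [28, 79], [28, 78], [29, 72], [29, 75], [30, 73], [30, 72]]
side legs 124
[[-34, 72], [-29, 104], [-28, 98], [-27, 73], [-26, 102], [-24, 104], [-20, 100], [-15, 94], [-9, 91], [-2, 90], [5, 82], [12, 81], [18, 79], [22, 73], [25, 74], [27, 75]]
side mid 364
[[-56, 72], [-28, 86], [-23, 103], [-21, 83], [-21, 135], [-21, 126], [-20, 104], [-20, 104], [-19, 131], [-17, 138], [-11, 135], [15, 72], [18, 72], [22, 82]]
```

```bash
python3 -m crank '[[[0,0.03,-0.54,-0.02,0,0,0],[0,0.03,-0.54,-0.02,0,0,0],[0,0.04,-0.57,-0.15,0,0,0],[0,0.04,-0.57,-0.23,0,0,0],[0,0,0,0,0,0,0]]]'|head -2; python3 go.py -25.7 0 115.8; python3 chk.py 6
```

```text
clock: 12.5
position: [0.6079, -0.0651, 0.1161]
board mm [-2.540e+01  1.000e-01  1.161e+02] t 12.5 F board [ 1.7 -0.4] 2.7 w 0.0
d cm [ 0.01 -0.03 -0.03] yaw 0.09 tilt [0.01 0.02 0.  ]
per board cm: +x [-0.062  0.998] +y [-0.998 -0.062]
top legs 62
[[-30, 96], [-26, 96], [-22, 94], [-19, 96], [-16, 88], [-11, 89], [-7, 88], [-3, 87], [-1, 83], [1, 85], [5, 83], [9, 81], [14, 79], [16, 77], [20, 75], [24, 73]]
top mid 36
[[-18, 79], [1, 72], [17, 79], [19, 80], [19, 81], [20, 84], [21, 80], [21, 81], [23, 81], [23, 78], [24, 81], [25, 78], [26, 81], [27, 78], [28, 82], [28, 79], [28, 80], [39, 72]]
side legs 129
[[-46, 72], [-36, 101], [-35, 99], [-34, 100], [-32, 98], [-28, 98], [-25, 95], [-19, 91], [-11, 89], [-2, 84], [6, 79], [12, 79], [17, 77], [22, 75], [26, 74]]
side mid 289
[[-61, 72], [-43, 131], [-41, 134], [-38, 137], [-37, 100], [-35, 97], [-34, 97], [-33, 130], [-31, 129], [-29, 96], [-24, 93], [16, 72], [17, 82], [20, 81], [26, 82]]
```

The bar is drawn under the lip and the loop is going taut. I'll carry on along the arc to flat.

```bash
python3 -m crank '[[[0,0.03,-0.42,-0.28,0,0,0],[0,0.03,-0.41,-0.28,0,0,0],[0,0.02,-0.34,-0.37,0,0,0],[0,0.02,-0.33,-0.38,0,0,0],[0,0,0,0,0,0,0]]]'|grep -E "clock|ft"; python3 go.py -40.7 0 102.7|head -1
python3 -m crank '[[[0,0.01,-0.23,-0.45,0,0,0],[0,0.01,-0.23,-0.45,0,0,0],[0,0.01,-0.1,-0.5,0,0,0],[0,0.01,-0.1,-0.5,0,0,0],[0,0,0,-0.1,0,0,0],[0,0,0,0,0,0,0]]]'|grep -E "clock|ft"; python3 go.py -47.5 0 83|head -1
```

```text
clock: 13.22
ft_force: [0.7, -0.4, 0.4]
board mm [-40.5   0.7 102.2] t 13.22 F board [-0.5 -0.7] 0.4 w -0.002
clock: 13.98
ft_force: [-6.7, 0.3, 11.4]
board mm [-46.3   0.2  84. ] t 13.97 F board [0.8 6.7] 11.4 w -0.002
```

The lever has bottomed: the fingertip is at z = 84 mm, the shut height, with 11 N. I'll retract and inspect.

```bash
python3 -m crank '[[[0,0,0,1,0,0,0],[0,0,0,4,0,0,0],[0,0,0,5,0,0,0],[0,-2,-5,4,0,0,0],[0,-2,-6,0,0,0,0],[0,-2,-6,0,0,0,0],[0,0,-6,0,0,0,0],[0,0,0,0,0,0,0]]]'|grep -E "clock|ft"; python3 chk.py 7; python3 - <<'E'
from h import *
a=load('top7')[0][125:235,190:390];b=load('side7')[0][140:260,200:380]
a=cv2.resize(a,(400,220)); a=cv2.resize(load('top7')[0][90:265,190:390],(500,438));b=cv2.resize(b,(300,200))
c=np.zeros((438,800,3),np.uint8);c[:,:500]=a;c[:200,500:]=b
c[205:437,500:]=cv2.resize(load('side7')[0][160:230,245:335],(300,232),interpolation=cv2.INTER_CUBIC)
cv2.imwrite('pics/c7.png',c[...,::-1])
E
```

```text
clock: 14.98
ft_force: [0.7, 0.2, -0.5]
top legs 145
[[-43, 76], [-39, 79], [-36, 79], [-30, 76], [-25, 76], [-20, 74], [-16, 75], [-12, 74], [-6, 73], [0, 74], [5, 74], [10, 73], [16, 75], [21, 75], [26, 73]]
top mid 267
[[-78, 81], [-73, 84], [-68, 81], [-63, 80], [-58, 86], [-53, 85], [-48, 84], [-43, 85], [-38, 84], [-33, 83], [-27, 84], [-19, 80], [19, 81], [23, 81], [31, 72]]
side legs 186
[[-78, 72], [-42, 79], [-40, 75], [-36, 79], [-32, 76], [-26, 77], [-21, 83], [-15, 76], [-7, 77], [-1, 77], [4, 75], [9, 72], [15, 75], [20, 75], [25, 74]]
side mid 387
[[-79, 86], [-75, 86], [-69, 83], [-64, 85], [-60, 86], [-53, 85], [-48, 85], [-44, 84], [-38, 85], [-32, 85], [-23, 82], [-18, 84], [16, 79], [20, 74], [25, 81]]
```

View pics/c7.png

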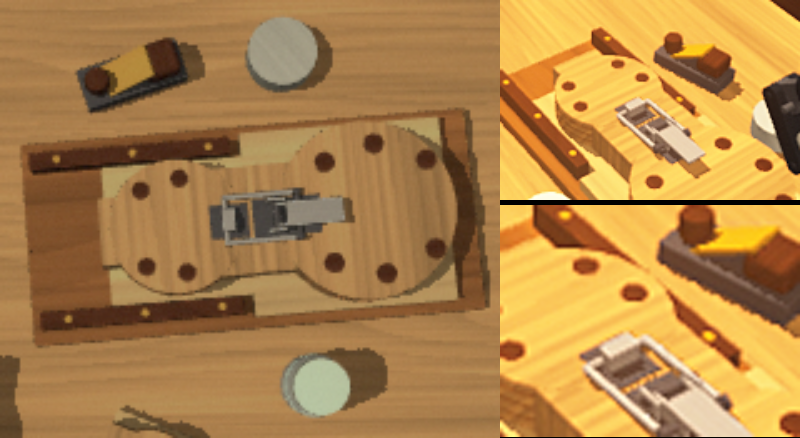

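The form is closed with no visible gap. The lever lies flat at about (315,210), and the loop's bar is under the keeper lip at about (228,218). The jar, plane and tin haven't been disturbed.

```bash
python3 -c "
from workcell import job
print(job.hand_in())"
```

```text
the job is handed in; nothing more can be done
None
```

The ukulele form is closed, with the loop hooked under the keeper and the lever flat and over centre. The jar, plane and tin were left where they were, and I handed the job in at about 15 s; no verdict came back.

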